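Swing back a belt tensioner by its hidden bolt head and hold it

TASK

The belt is off the small belt-drive unit on the grinder stand and a new one is about to be slipped on. Lift the unit's hinged cover by its knob until it rests back on its stop, reach down into the gap behind the front bracket, grip the hex head of the tensioner bolt, and turn it counter-clockwise (as seen from the robot) until the sprung roller on the front has swung fully up against its stop. Finish while still gripping the head and holding the bolt from turning back; do not touch the roller or its arm, and leave the things lying around where they are.

Things in the scene. Friction and masses are not known exactly. Their poses are not given: they have to be found in the camera images.
- drive_unit: Grey belt-drive unit fixed to the stand, base plate 112 x 250 x 8 mm. Origin: centre of the underside; x points from its front (robot side) to its back, y left, z up. Front bracket: upright plate at x -30 to -24 mm, 210 mm wide, 108 mm high. On its front sit two 48 mm pulleys (y +76 and -97 mm, tops 66 mm up, reaching forward to x -66 mm) and the tensioner between them.
- gap (a point): Middle of the gap's mouth, level with the rim, 108 mm above the stand, at unit (0, 0, 108) mm. The gap lies behind the front bracket: unit x -24 to +24 mm, y -101 to +101 mm, floor 8 mm above the stand, open only at the top, where the shut cover closes it. Behind it a rail as high as the rim fills x 24 to 48 mm.
- cover (a joint): Hinge of the grey sheet cover (218 x 90 mm, about 0.3 kg) along the unit's rear upper edge, rad: 0 shut, grows as the front edge is lifted up and back, 1.92 at its stop. Past about 1.65 it falls back onto the stop by its own weight and stays there; before that it falls shut.
- cover_knob (a point): Middle of the black knob on the cover's front edge, left end: cylinder 22 mm across, 23 mm long, axis forward (unit -x) when shut; there at unit (-65, 82, 101) mm, 23 mm in front of the cover. Pinch from above, fingers to its left and right; it turns between the pads as the cover swings. 25 mm clear beside it if the fingers are not opened beyond 80 mm; pulley 35 mm below.
- cover_hinge (a point): Middle of the cover's hinge axis, which runs along the unit's y, at unit (48, 0, 109) mm; the knob's middle moves on a circle of 113 mm about it.
- bolt_head: Hex head of the tensioner bolt in the gap, 28 mm across flats, 32 across corners, 18 thick (6 to 24 mm behind the bracket). Origin: its centre, at unit (-9, 0, 86) mm, 22 mm below the rim. x: bolt axis; y: square to the two flats to grip, on its left and right. At rest the left flat faces 0.19 rad above level, at the stop 0.19 rad below level. A 37 mm flange lies between head and bracket.
- tension_bolt (a joint): Turn of the bolt, rad: 0 at rest (roller down), grows counter-clockwise as seen from the robot (left side goes down, right side and roller go up), 0.38 at the stop (roller up). A spring turns it back at all times, 0.09 N m at rest, 0.22 N m at the stop, plus the arm's weight (0.04 N m). Head, nut and roller arm turn together.
- roller_arm: Dark arm on the front of the bracket with the nut (24 mm hex, reaching forward to unit x -62 mm) and a roller (32 mm across, 16 mm wide); turns with the bolt, not to be touched. Origin on the bolt axis at unit x 0; the roller's middle is 62 mm from that axis along the arm's own -y (to the right), at unit x -59 mm.
- wrench_17: Wrench of 200 x 36 x 8 mm lying beside the unit's right end; bystander. Origin: centre of the underside.
- nut_m16: Loose hex nut 24 x 27 x 13 mm; bystander. Origin: centre of the underside.
- oil_can: Pump oiler with a bent spout, 62 x 77 x 152 mm; bystander. Origin: underside.
- quench_cup: Enamel cup with a handle, 81 x 108 x 76 mm; bystander. Origin: underside.
- paste_tin: Round tin, 66 mm diameter, 39 mm high; bystander. Origin: centre of the underside.
- oilstone: Two-layer stone block 45 x 125 x 24 mm, behind the unit; bystander. Origin: centre of the underside.
- bent_rod_0: Bent copper rod, 128 mm long, 6 mm thick; bystander. Origin: centre of the underside.
- bent_rod_1: Bent copper rod, 108 mm long, 6 mm thick; bystander. Origin: centre of the underside.

How it is judged:
By the outcome, as a careful person would: the job done as asked, in the order asked, and still so for the second after the job is handed in, while the arm keeps its last pose, push and grip.
It also fails if it takes over 45 s, if anything falls off the work surface, if the arm or the gripper's body presses on something with over 40 N, if the wrist force passes 120 N, or if a joint passes its speed limit or range.

ROBOT

A 6-joint arm with a two-finger parallel gripper is mounted at the origin on a cart in front of the work surface, level with it; the furniture and walls round the work are solid. World frame = base frame: x ahead of the robot, y to its left, z up, the work surface at z = 0. Lengths are in m, angles in degrees, forces in N, time in s.
With the tool pointing down it reaches from about 0.25 to 0.725 m from the base axis. Payload 9.7 kg.
Tool frame: the origin (TCP) lies midway between the tips of the shut fingers; the grasp point (between the pads) lies 19 mm behind it; z points along the fingers, y is the line along which they close (so a half turn about z gives the same grasp; the last joint's range is limited). The gripper opens to 85 mm and grips with 20 to 120 N. Pads are 22 mm wide; open, the fingers measure 114 mm over their backs; the gripper's body (76 mm by 85 mm) begins 54 mm behind the grasp point. The pads swing forward as they close: fully open they stand 13 mm farther back than shut.
Start: joints at [-68.927, 4.979, 10.078, 95.1, 0, 90], TCP at [0.198, -0.513, 0.231] pointing down, gripper open.
Joint ranges: [-179.16, 179.16], [-48.56, 103.87], [-65.8, 70.77], [-126.05, 130.52], [-82.76, 87.17], [-180, 180]. Speed limits (degrees/s): [127.2, 127.2, 147.25, 180, 180, 180].

INTERFACE

Orientations are given as a 3x3 rotation matrix whose columns are the frame's x, y, z axes.
In Python, from workcell import ctrl, optics, find_in, landmark_of gives the robot as it stands.
- The arm moves only by the tool drive_tool, never from a script. Its argument "deltas" is a list of rows, each an object of numbers: "dx", "dy", "dz": the shift along the tool's x, y, z in units of 40 mm (1.0 is 40 mm); "ax", "ay", "az": the turn, a rotation vector about the tool's x, y, z in units of 6 degrees (1.0 is 6 degrees). In form: [{"dx": .., "dy": .., "dz": .., "ax": .., "ay": .., "az": ..}, ...]. A call has 1 to 20 rows; each row is the pose to reach, as a shift and turn from the pose commanded when the call began, along the tool's axes at that moment; what a row does not reach only later rows make up. A row lasts 1/8 s, in which the tool goes at most 62.5 mm and 10.7 degrees, less where a joint would pass 70% of its speed; a pose out of reach is approached as far as the arm can. A call with a gripper value outside its range is refused whole. "claw" is the closure, from 0 (fully open) to 1 (shut), set as the call begins (left out, the last holds). The fingers move at their own pace and stop on an object; "grip_force" is the grip in N (left out, the last holds). Time passes only in rows, so rows that repeat a pose let the fingers close. It gives the time, the measured TCP pose, the force, the opening and the grip force at its end, in the units of the state.
- ctrl.state(): the state, without advancing time (a new reading comes with each control period).
- optics.capture(name): name is "scene" or "top" or "wrist"; returns (picture, depth): 480x640x3 uint8, red, green, blue; 480x640 float32, m along the optical axis (not along the pixel's ray), 0 where there is no reading.
- optics.camera_info(name): a dict with "fx", "fy", "cx", "cy" (pixels), "dist_coeffs" ([k1, k2, p1, p2, k3] as OpenCV has them; the pictures are not rectified), "position" and "rotation" of the camera in the world; the wrist camera has in their place "mount" (4x4, takes a point from camera to tool coordinates, whose origin is the TCP and whose axes are the flange's). Camera axes: x right, y down, z forward; pixel columns grow to the right and rows downward; lengths in m; the calibration is good to about 2 mm. A picture is of the moment at which its call begins: read the wrist's pose just before it. camera_info takes no time and is no camera call.
- ctrl.job_done(): hands the job in; it is judged then, once.
Trained networks look in the newest picture that a camera, given by its name, has taken for a name from the list of things; names that differ only in an ending like _2 or _b are one class to them, and where a whole thing is asked for, a point or a joint stands for the part that bears it (a point fixed in the world has none). Each returns a list of dicts, best first, with "confidence" (0 to 1); they miss things now and then, are a little off and sometimes report something else, mostly with a low value. They report only what shows in the picture. A call takes as long as a camera call.
- find_in(query, camera): "bbox" ([left, top, width, height] in pixels, round what is visible of it).
- landmark_of(query, camera): "at" ([column, row] in pixels: a listed point, or the origin of a listed thing).
The state is a dict: "time_s": time; "joint_positions": joint angles; "qvel": joint speeds; "tau": joint torques, N m; "eef_pos": TCP position; "tool_rot": TCP orientation; "contact_force": force on the tool from outside, world axes, zero at the start; "moment": the same for the moment, N m; "finger_gap": finger opening in m; "gripper_force": force on a finger pad.
Only numpy, scipy, OpenCV 4.12 (cv2) and the standard library are available. Lean on these libraries where they do the work, as an engineer would, in place of code of your own. Each camera call takes 0.05 s, during which the arm holds its last target. There are 200 camera calls.

## Working session

There is one attempt and no reset: what is moved stays moved. The work goes in short steps, Python scripts to look and compute and a tool call to move; the robot and the scene stay as the last step left them, time stands still between calls to the robot, and variables do not carry over. Pictures are saved under pics/ and viewed, at most 10 in all, crops included, and the job is handed in when it is done.

Besides the shell and the picture viewer there is one more tool, called after "Request:" as name(argument=value, ...) on one line, values as JSON. drive_tool: Moves the arm, as the interface text tells. Its arguments: {"type":"object","properties":{"deltas":{"type":"array","items":{"type":"object","properties":{"dx":{"type":"number"},"dy":{"type":"number"},"dz":{"type":"number"},"ax":{"type":"number"},"ay":{"type":"number"},"az":{"type":"number"}}}},"claw":{"type":"number"},"grip_force":{"type":"number"}},"required":["deltas"]}

```bash
mkdir -p pics
cat > h.py <<'E'
import numpy as np, cv2
from workcell import ctrl, optics, find_in, landmark_of
def cap(n):
    s=ctrl.state(); im,d=optics.capture(n); return s,im,d
def cam(n,s):
    i=optics.camera_info(n); K=np.array([[i['fx'],0,i['cx']],[0,i['fy'],i['cy']],[0,0,1]]);D=np.array(i['dist_coeffs'],float)
    if 'position' in i: R=np.array(i['rotation']).reshape(3,3);p=np.array(i['position'])
    else:
        M=np.array(i['mount']);T=np.array(s['tool_rot']).reshape(3,3);R=T@M[:3,:3];p=np.array(s['eef_pos'])+T@M[:3,3]
    return K,D,R,p
def pt(n,s,uv,z=None,d=None):
    K,D,R,p=cam(n,s)
    x=cv2.undistortPoints(np.array([[uv]],float),K,D)[0,0]; r=np.array([x[0],x[1],1.])
    if d is not None:
        return p+R@(r*d)
    w=R@r; return p+w*(z-p[2])/w[2]
def proj(n,s,P):
    K,D,R,p=cam(n,s); q=(np.atleast_2d(P)-p)@R
    return cv2.projectPoints(q,np.zeros(3),np.zeros(3),K,D)[0][:,0]
def save(f,im): cv2.imwrite('pics/'+f,im[:,:,::-1])
E
python3 - <<'E'
from h import *
s0=ctrl.state();print(s0)
for n in('scene','top'):
    s,im,d=cap(n);save(n+'0.png',im);print(n,optics.camera_info(n)['position'])
    np.save(n+'d.npy',d)
    for q in('drive_unit','gap','cover_knob','cover_hinge','bolt_head','roller_arm','oilstone','wrench_17'):
        L=landmark_of(q,n)
        for l in L[:1]:
            u,v=[int(round(a)) for a in l['at']];z=d[min(v,479),min(u,639)]
            print(q,np.round(l['at'],1),round(l['confidence'],2),pt(n,s,l['at'],d=z).round(3) if z>0 else None)
E
```

```text
{'time_s': 0.0, 'joint_positions': array([-6.89251839e+01,  5.01098632e+00,  1.00342351e+01,  9.50999753e+01,
        6.63028740e-04,  8.99993157e+01]), 'qvel': array([-0.0172466 ,  0.0853699 ,  0.01492119,  0.04888765, -0.0589382 ,
       -0.14136311]), 'tau': array([ 1.61519069e-04, -5.20383990e+01,  4.64807618e+01,  1.61581003e-02,
        6.52656195e-05,  4.57762170e-06]), 'eef_pos': array([ 0.19769162, -0.51299188,  0.2305822 ]), 'tool_rot': array([[ 9.33107389e-01,  3.59597523e-01, -4.70735478e-04],
       [ 3.59597831e-01, -9.33106547e-01,  1.25371936e-03],
       [ 1.15880186e-05, -1.33913025e-03, -9.99999103e-01]]), 'contact_force': array([-0.59598926,  0.51157429,  0.00926553]), 'moment': array([ 0.02589113, -0.00955571, -0.0323037 ]), 'gripper_force': 0.0, 'finger_gap': 0.0853937210023368}
scene [-0.02627554  0.55655894  1.11572466]
drive_unit [295.2 287.7] 0.95 [0.519 0.032 0.041]
gap [292.4 256.8] 0.75 [0.542 0.013 0.114]
cover_knob [270.7 295.8] 0.76 [0.508 0.114 0.11 ]
cover_hinge [286.  241.4] 0.59 [ 0.65  -0.071  0.003]
bolt_head [367.3 181.4] 0.75 [ 0.62  -0.345  0.027]
roller_arm [297.2 262.9] 0.78 [0.526 0.016 0.11 ]
oilstone [227.3 268.2] 0.78 [0.687 0.087 0.017]
wrench_17 [363.7 266. ] 0.8 [ 0.46  -0.137  0.007]
top [ 0.45621904 -0.09774876  1.15304537]
drive_unit [272.6 232.7] 0.74 [ 0.532 -0.006  0.118]
gap [270.7 230.2] 0.62 [ 0.538 -0.002  0.113]
cover_knob [220.3 239.1] 0.59 [0.518 0.106 0.112]
oilstone [244.4 162.3] 0.74 [0.705 0.07  0.022]
wrench_17 [329.5 265.7] 0.8 [ 0.463 -0.131  0.005]
```

Run:
```python
from h import *
d=np.load('topd.npy');s=ctrl.state()
K,D,R,p=cam('top',s)
v,u=np.mgrid[0:480,0:640]
x=cv2.undistortPoints(np.stack([u,v],-1).reshape(-1,1,2).astype(float),K,D)[:,0]
P=p+(np.c_[x,np.ones(len(x))]*d.reshape(-1,1))@R.T
m=(d.ravel()>0)&(P[:,2]>.1)&(P[:,2]<.125)&(abs(P[:,0]-.54)<.15)&(abs(P[:,1])<.17)
mk=m.reshape(480,640).astype(np.uint8)
n,l,st,_=cv2.connectedComponentsWithStats(cv2.morphologyEx(mk,cv2.MORPH_OPEN,np.ones((7,7))))
k=1+np.argmax(st[1:,4]);Q=P[(l==k).ravel()]
print(len(Q),np.median(Q[:,2]),cv2.minAreaRect((Q[:,:2]*1000).astype(np.float32)),Q.min(0),Q.max(0))
im=cv2.imread('pics/top0.png')
cv2.imwrite('pics/topc.png',cv2.resize(im[100:340,150:450],None,fx=2.5,fy=2.5))
```

```text
4229 0.11267410042731951 ((543.4468383789062, 6.2171630859375), (217.92201232910156, 97.2297134399414), 65.23312377929688) [ 0.46176911 -0.10317691  0.10035074] [0.61838345 0.11890426 0.11954038]
```

View pics/topc.png

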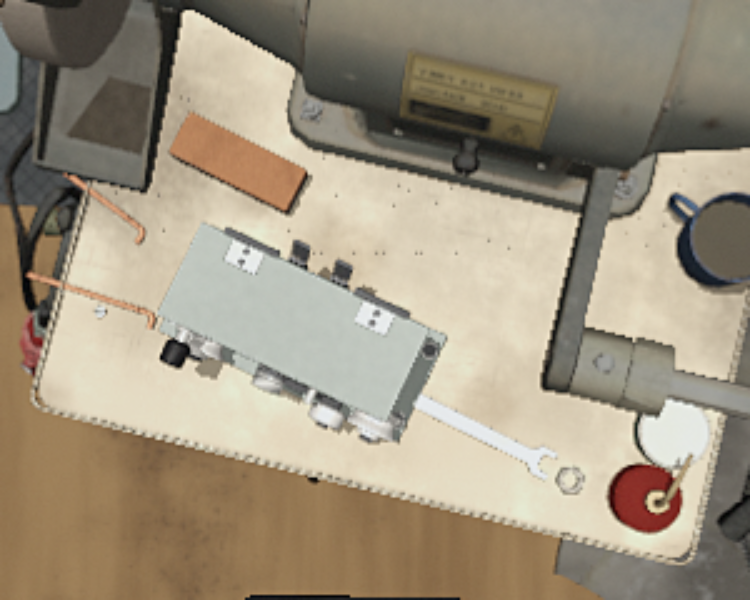

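View pics/scene0.png

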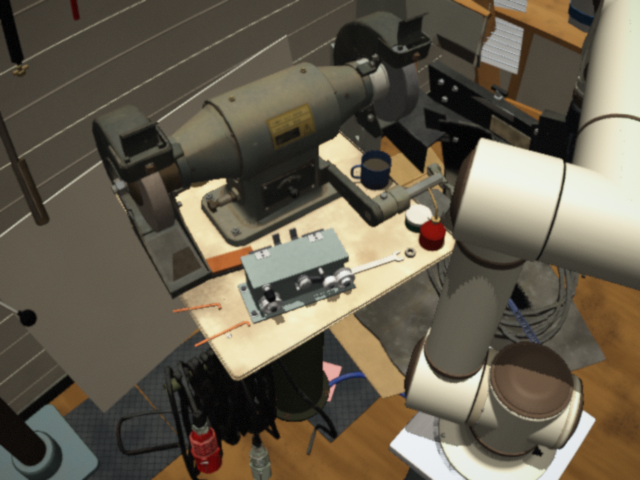

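```bash
cat >> h.py <<'E'
YAW=np.radians(-24.8);O=np.array([.539,.008,0])
def U(yaw=None):
    y=YAW if yaw is None else yaw
    return np.array([[np.cos(y),-np.sin(y),0],[np.sin(y),np.cos(y),0],[0,0,1]])
def w(p): return O+U()@np.array(p)/1000.
def go(target,R=None):
    """delta units from measured pose"""
    from scipy.spatial.transform import Rotation as Ro
    s=ctrl.state();T=np.array(s['tool_rot']).reshape(3,3);p=np.array(s['eef_pos'])
    a=None if R is None else (Ro.from_matrix(T.T@R).as_rotvec(degrees=True)/6).round(2)
    return (T.T@(np.array(target)-p)/.04).round(2),a
def cloud(n,s,d):
    K,D,R,p=cam(n,s);v,u=np.mgrid[0:480,0:640]
    x=cv2.undistortPoints(np.stack([u,v],-1).reshape(-1,1,2).astype(float),K,D)[:,0]
    return (p+(np.c_[x,np.ones(len(x))]*d.reshape(-1,1))@R.T).reshape(480,640,3)
E
python3 - <<'E'
from h import *
print(np.array(optics.camera_info('wrist')['mount']).round(3))
s=ctrl.state()
d=np.load('topd.npy');P=cloud('top',s,d).reshape(-1,3)[d.ravel()>0]
Q=(P-O)@U()
# min unit-x of things higher than .14 by y bins; 
for a in range(-200,240,40):
    m=(abs(Q[:,1]-a/1000)<.02)&(Q[:,2]>.15)&(Q[:,0]>-.15)&(Q[:,0]<.5)
    q=Q[m]
    print(a, (q[q[:,0].argmin()].round(3),q[:,2].max().round(3)) if m.any() else None)
k=pt('top',s,[220.3,239.1],z=.112);print('knob top/pred',k,w([-65,82,112]))
k=pt('scene',s,[270.7,295.8],z=.105);print('knob scene',k)
E
```

```text
[[ 0.    -0.948 -0.317  0.081]
 [ 1.    -0.     0.001 -0.   ]
 [-0.001 -0.317  0.948 -0.142]
 [ 0.     0.     0.     1.   ]]
-200 (array([ 0.203, -0.181,  0.268]), np.float64(0.362))
-160 (array([ 0.195, -0.14 ,  0.267]), np.float64(0.371))
-120 (array([ 0.183, -0.101,  0.274]), np.float64(0.366))
-80 (array([ 0.174, -0.062,  0.276]), np.float64(0.364))
-40 (array([ 0.168, -0.027,  0.276]), np.float64(0.363))
0 (array([0.162, 0.02 , 0.269]), np.float64(0.363))
40 (array([0.158, 0.046, 0.271]), np.float64(0.371))
80 (array([0.171, 0.06 , 0.253]), np.float64(0.362))
120 (array([0.177, 0.1  , 0.269]), np.float64(0.34))
160 (array([0.173, 0.175, 0.257]), np.float64(0.329))
200 (array([0.1  , 0.22 , 0.259]), np.float64(0.473))
knob top/pred [0.51840289 0.10612783 0.112     ] [0.51438953 0.10970214 0.112     ]
knob scene [0.51010569 0.11196175 0.105     ]
```

Request:
drive_tool(deltas=[{"dz": -0.5, "az": 1.0}, {"dz": -0.5, "az": 1.0}])

```text
$.deltas[0]: bad value
```

```bash
python3 -c "
from h import *
print(ctrl.state()['joint_positions'])"
```

```text
[-6.89283302e+01  4.97596979e+00  1.00780004e+01  9.50990907e+01
  2.50714850e-04  9.00002056e+01]
```

Request:
drive_tool(deltas=[{"dx": 0, "dy": 0, "dz": -0.5, "ax": 0, "ay": 0, "az": -1.0}, {"dx": 0, "dy": 0, "dz": -0.5, "ax": 0, "ay": 0, "az": -1.0}])

```text
time_s: 1.15
eef_pos: [0.1979, -0.5137, 0.2525]
tool_rot: [[0.891, 0.455, 0.001], [0.455, -0.891, -0.002], [-0.0, 0.002, -1.0]]
contact_force: [-0.1, -0.3, 0.0]
finger_gap: 0.0852
gripper_force: 0.0
```

```bash
python3 -c "
from h import *
print(ctrl.state()['joint_positions'])
Y=U();R=np.c_[-Y[:,0],Y[:,1],[0,0,-1]]
print(go(w([-85,82,190]),R))"
```

```text
[-6.89268742e+01  5.44943221e+00  1.29585640e+01  9.73801049e+01
 -1.73074630e-03  8.40328902e+01]
(array([ 13.82, -10.68,   1.53]), array([ 1.000e-02,  3.000e-02, -2.136e+01]))
```

Request:
drive_tool(deltas=[{"dx": 3, "dy": -2.3, "dz": 0, "ax": 0, "ay": 0, "az": -4.5}, {"dx": 7, "dy": -5.4, "dz": 0, "ax": 0, "ay": 0, "az": -10}, {"dx": 13.82, "dy": -10.68, "dz": 0, "ax": 0, "ay": 0, "az": -21.36}, {"dx": 13.82, "dy": -10.68, "dz": 0, "ax": 0, "ay": 0, "az": -21.36}, {"dx": 13.82, "dy": -10.68, "dz": 0, "ax": 0, "ay": 0, "az": -21.36}, {"dx": 13.82, "dy": -10.68, "dz": 0, "ax": 0, "ay": 0, "az": -21.36}, {"dx": 13.82, "dy": -10.68, "dz": 0, "ax": 0, "ay": 0, "az": -21.36}, {"dx": 13.82, "dy": -10.68, "dz": 0, "ax": 0, "ay": 0, "az": -21.36}, {"dx": 13.82, "dy": -10.68, "dz": 0, "ax": 0, "ay": 0, "az": -21.36}, {"dx": 13.82, "dy": -10.68, "dz": 0, "ax": 0, "ay": 0, "az": -21.36}, {"dx": 13.82, "dy": -10.68, "dz": 0.5, "ax": 0, "ay": 0, "az": -21.36}, {"dx": 13.82, "dy": -10.68, "dz": 1, "ax": 0, "ay": 0, "az": -21.36}, {"dx": 13.82, "dy": -10.68, "dz": 1.2, "ax": 0, "ay": 0, "az": -21.36}, {"dx": 13.82, "dy": -10.68, "dz": 1.2, "ax": 0, "ay": 0, "az": -21.36}, {"dx": 13.82, "dy": -10.68, "dz": 1.2, "ax": 0, "ay": 0, "az": -21.36}, {"dx": 13.82, "dy": -10.68, "dz": 1.2, "ax": 0, "ay": 0, "az": -21.36}, {"dx": 13.82, "dy": -10.68, "dz": 1.2, "ax": 0, "ay": 0, "az": -21.36}], claw=0.12)

```text
time_s: 3.28
eef_pos: [0.4957, 0.1184, 0.2039]
tool_rot: [[-0.907, 0.42, 0.001], [0.42, 0.907, 0.0], [-0.001, 0.001, -1.0]]
contact_force: [0.1, -0.4, -0.0]
finger_gap: 0.0756
gripper_force: 0.0
```

Run:
```python
from h import *
s,im,d=cap('wrist');np.save('w1d.npy',d)
print(s['finger_gap'],s['joint_positions'].round(1))
for q in('cover_knob','gap','cover_hinge','drive_unit'):
    for l in landmark_of(q,'wrist')[:1]:
        print(q,np.round(l['at'],1),round(l['confidence'],2))
        u,v=[int(round(a)) for a in l['at']]
        if q=='cover_knob': print(pt('wrist',s,l['at'],d=d[v,u]), pt('wrist',s,l['at'],z=.101),pt('wrist',s,l['at'],z=.109))
for P in ([-65,82,101],[-42,109,110],[-42,-109,110],[48,109,110],[48,-109,110]):
    a=proj('wrist',s,w(P))[0]; cv2.circle(im,(int(a[0]),int(a[1])),4,(255,0,0),1)
save('w1.png',im)
```

```text
0.0755833440520895 [13.4 -1.1  0.8 91.8 -0.  38.3]
cover_knob [313.8 271.3] 0.89
[0.50988022 0.11004225 0.11198799] [0.51408678 0.10802801 0.101     ] [0.51102412 0.10949451 0.109     ]
cover_hinge [214.8 404.3] 0.72
drive_unit [237.7 294.1] 0.78
```

View pics/w1.png

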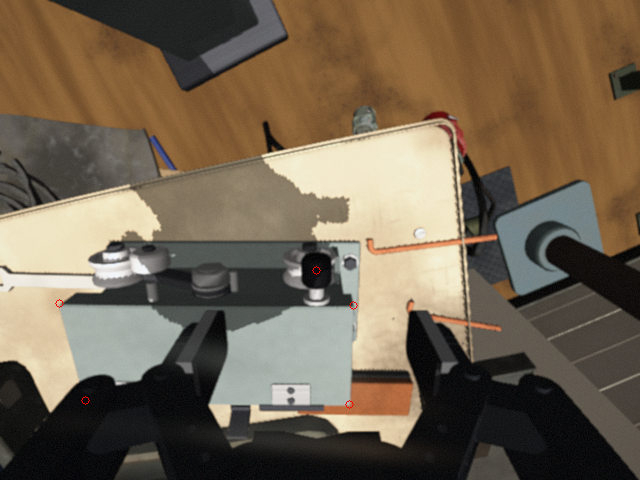

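Run:
```python
from h import *
Y=U();R=np.c_[-Y[:,0],Y[:,1],[0,0,-1]]
print(go(w([-65,81.5,83]),R))
```

```text
(array([-0.52, -0.02,  3.01]), array([0., 0., 0.]))
```

Request:
drive_tool(deltas=[{"dx": -0.52, "dy": 0, "dz": 0.8, "ax": 0, "ay": 0, "az": 0}, {"dx": -0.52, "dy": 0, "dz": 1.6, "ax": 0, "ay": 0, "az": 0}, {"dx": -0.52, "dy": 0, "dz": 2.2, "ax": 0, "ay": 0, "az": 0}, {"dx": -0.52, "dy": 0, "dz": 2.7, "ax": 0, "ay": 0, "az": 0}, {"dx": -0.52, "dy": 0, "dz": 3.0, "ax": 0, "ay": 0, "az": 0}, {"dx": -0.52, "dy": 0, "dz": 3.0, "ax": 0, "ay": 0, "az": 0}, {"dx": -0.52, "dy": 0, "dz": 3.0, "ax": 0, "ay": 0, "az": 0}])

```text
time_s: 4.4
eef_pos: [0.5149, 0.1102, 0.0842]
tool_rot: [[-0.908, 0.419, 0.001], [0.419, 0.908, 0.0], [-0.001, 0.001, -1.0]]
contact_force: [-0.0, -0.6, 0.1]
finger_gap: 0.0749
gripper_force: 0.0
```

Request:
drive_tool(deltas=[{"dx": 0, "dy": 0, "dz": 0, "ax": 0, "ay": 0, "az": 0}, {"dx": 0, "dy": 0, "dz": 0, "ax": 0, "ay": 0, "az": 0}, {"dx": 0, "dy": 0, "dz": 0, "ax": 0, "ay": 0, "az": 0}, {"dx": 0, "dy": 0, "dz": 0, "ax": 0, "ay": 0, "az": 0}, {"dx": 0, "dy": 0, "dz": 0, "ax": 0, "ay": 0, "az": 0}, {"dx": 0, "dy": 0, "dz": 0, "ax": 0, "ay": 0, "az": 0}], claw=1.0, grip_force=30)

```text
time_s: 5.15
eef_pos: [0.5144, 0.1096, 0.0836]
tool_rot: [[-0.908, 0.419, 0.0], [0.419, 0.908, -0.001], [-0.0, -0.001, -1.0]]
contact_force: [-2.5, -5.3, 4.7]
finger_gap: 0.021
gripper_force: 29.6
```

Run:
```python
from h import *
s=ctrl.state();print(s['contact_force'],s['finger_gap'],s['gripper_force'])
for t in [0,.2,.4,.6,.8,1,1.2,1.4,1.57,1.7,1.8,1.88,1.93]:
    f=lambda t:np.array([48-113*np.cos(t-.071),0,109+113*np.sin(t-.071)])
    e=(f(t)-f(0))/40; print(t,(-e[0]).round(2),(-e[2]).round(2))
```

```text
[-2.48023406 -5.34083954  4.72464448] 0.021032557750080238 29.55967426300049
0 -0.0 -0.0
0.2 -0.02 -0.56
0.4 -0.14 -1.11
0.6 -0.38 -1.63
0.8 -0.71 -2.08
1 -1.13 -2.46
1.2 -1.61 -2.75
1.4 -2.14 -2.94
1.57 -2.62 -3.02
1.7 -2.98 -3.02
1.8 -3.26 -2.99
1.88 -3.48 -2.95
1.93 -3.62 -2.91
```

Request:
drive_tool(deltas=[{"dx": 0, "dy": 0, "dz": -0.28, "ax": 0, "ay": 0, "az": 0}, {"dx": -0.02, "dy": 0, "dz": -0.56, "ax": 0, "ay": 0, "az": 0}, {"dx": -0.07, "dy": 0, "dz": -0.84, "ax": 0, "ay": 0, "az": 0}, {"dx": -0.14, "dy": 0, "dz": -1.11, "ax": 0, "ay": 0, "az": 0}, {"dx": -0.25, "dy": 0, "dz": -1.38, "ax": 0, "ay": 0, "az": 0}, {"dx": -0.38, "dy": 0, "dz": -1.63, "ax": 0, "ay": 0, "az": 0}, {"dx": -0.54, "dy": 0, "dz": -1.86, "ax": 0, "ay": 0, "az": 0}, {"dx": -0.71, "dy": 0, "dz": -2.08, "ax": 0, "ay": 0, "az": 0}, {"dx": -0.91, "dy": 0, "dz": -2.28, "ax": 0, "ay": 0, "az": 0}, {"dx": -1.13, "dy": 0, "dz": -2.46, "ax": 0, "ay": 0, "az": 0}, {"dx": -1.36, "dy": 0, "dz": -2.61, "ax": 0, "ay": 0, "az": 0}, {"dx": -1.61, "dy": 0, "dz": -2.75, "ax": 0, "ay": 0, "az": 0}])

```text
time_s: 6.65
eef_pos: [0.5724, 0.0828, 0.1938]
tool_rot: [[-0.908, 0.419, -0.002], [0.419, 0.908, -0.0], [0.002, -0.001, -1.0]]
contact_force: [-2.0, -4.1, -3.7]
finger_gap: 0.0207
gripper_force: 29.7
```

Request:
drive_tool(deltas=[{"dx": -0.26, "dy": 0, "dz": -0.1, "ax": 0, "ay": 0, "az": 0}, {"dx": -0.53, "dy": 0, "dz": -0.19, "ax": 0, "ay": 0, "az": 0}, {"dx": -0.81, "dy": 0, "dz": -0.25, "ax": 0, "ay": 0, "az": 0}, {"dx": -1.01, "dy": 0, "dz": -0.27, "ax": 0, "ay": 0, "az": 0}, {"dx": -1.23, "dy": 0, "dz": -0.275, "ax": 0, "ay": 0, "az": 0}, {"dx": -1.37, "dy": 0, "dz": -0.27, "ax": 0, "ay": 0, "az": 0}, {"dx": -1.65, "dy": 0, "dz": -0.24, "ax": 0, "ay": 0, "az": 0}, {"dx": -1.78, "dy": 0, "dz": -0.22, "ax": 0, "ay": 0, "az": 0}, {"dx": -1.87, "dy": 0, "dz": -0.2, "ax": 0, "ay": 0, "az": 0}, {"dx": -1.92, "dy": 0, "dz": -0.19, "ax": 0, "ay": 0, "az": 0}, {"dx": -1.92, "dy": 0, "dz": -0.19, "ax": 0, "ay": 0, "az": 0}])

```text
time_s: 8.02
eef_pos: [0.6426, 0.0504, 0.2022]
tool_rot: [[-0.908, 0.419, 0.001], [0.419, 0.908, -0.001], [-0.001, -0.0, -1.0]]
contact_force: [-3.3, -6.6, 2.9]
finger_gap: 0.0209
gripper_force: 29.6
```

Request:
drive_tool(deltas=[{"dx": 0, "dy": 0, "dz": 0, "ax": 0, "ay": 0, "az": 0}, {"dx": 0, "dy": 0, "dz": 0, "ax": 0, "ay": 0, "az": 0}, {"dx": 0, "dy": 0, "dz": 0, "ax": 0, "ay": 0, "az": 0}, {"dx": 0, "dy": 0, "dz": 0, "ax": 0, "ay": 0, "az": 0}, {"dx": 0, "dy": 0, "dz": -0.5, "ax": 0, "ay": 0, "az": 0}, {"dx": 0, "dy": 0, "dz": -1, "ax": 0, "ay": 0, "az": 0}, {"dx": 0, "dy": 0, "dz": -1.3, "ax": 0, "ay": 0, "az": 0}, {"dx": 0.6, "dy": 0, "dz": -1.3, "ax": 0, "ay": 0, "az": 0}, {"dx": 1.6, "dy": -0.7, "dz": -1.3, "ax": 0, "ay": 0, "az": 0}, {"dx": 2.4, "dy": -1.4, "dz": -1.3, "ax": 0, "ay": 0, "az": 0}, {"dx": 2.8, "dy": -2.0, "dz": -1.3, "ax": 0, "ay": 0, "az": 0}, {"dx": 2.8, "dy": -2.0, "dz": -1.0, "ax": 0, "ay": 0, "az": 0}, {"dx": 2.8, "dy": -2.0, "dz": -1.0, "ax": 0, "ay": 0, "az": 0}], claw=0.12)

```text
time_s: 9.65
eef_pos: [0.5075, 0.0253, 0.2397]
tool_rot: [[-0.908, 0.419, -0.001], [0.419, 0.908, 0.0], [0.001, -0.0, -1.0]]
contact_force: [-0.2, -0.1, -0.5]
finger_gap: 0.0752
gripper_force: 0.0
```

Run:
```python
from h import *
s,im,d=cap('wrist');np.save('w2d.npy',d)
print(s['finger_gap'])
for q in('bolt_head','gap','roller_arm'):
    for l in landmark_of(q,'wrist')[:1]:
        print(q,np.round(l['at'],1),round(l['confidence'],2))
        u,v=[int(round(a)) for a in l['at']]
        if q=='bolt_head': print((pt('wrist',s,l['at'],z=.086)-O)@U(),(pt('wrist',s,l['at'],d=d[v,u])-O)@U())
        if q=='gap': print((pt('wrist',s,l['at'],z=.108)-O)@U())
for P in ([-9,0,86],[-30,105,108],[-30,-105,108],[-24,0,108],[24,0,108]):
    a=proj('wrist',s,w(P))[0]; cv2.circle(im,(int(a[0]),int(a[1])),4,(255,0,0),1)
save('w2.png',im)
```

```text
0.07521922315962191
bolt_head [315.9 256.4] 0.57
[-0.00742321  0.00219655  0.086     ] [-0.01277832  0.002201    0.10026863]
gap [314.  275.5] 0.78
[0.00080536 0.00066871 0.108     ]
```

View pics/w2.png

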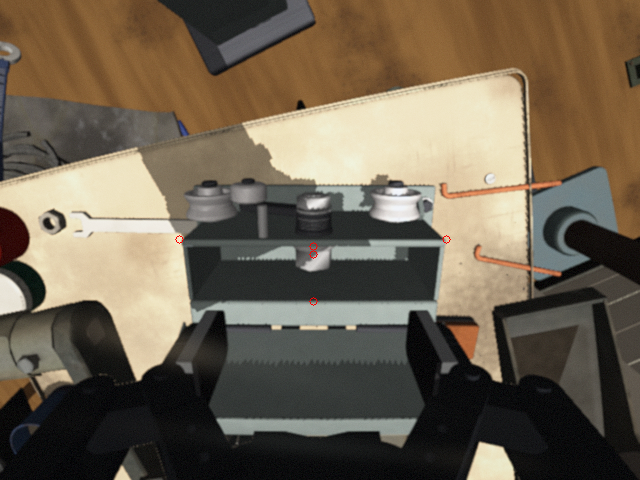

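Run:
```python
from h import *
from scipy.spatial.transform import Rotation as Ro
Y=U();B=np.c_[-Y[:,0],Y[:,1],[0,0,-1]]
def pose(r,back,x=-5):
    R=Ro.from_rotvec(Y[:,0]*r).as_matrix()@B
    return w([x,0,86])+R[:,2]*(.021-back),R
for b in(.1,.05,0): print(b,go(*pose(.19,b)))
```

```text
0.1 (array([-0.76, -0.44,  1.92]), array([-1.82, -0.01,  0.01]))
0.05 (array([-0.76, -0.21,  3.15]), array([-1.82, -0.01,  0.01]))
0 (array([-0.77,  0.03,  4.38]), array([-1.82, -0.01,  0.01]))
```

Request:
drive_tool(deltas=[{"dx": -0.4, "dy": -0.4, "dz": 0.5, "ax": -0.9, "ay": 0, "az": 0}, {"dx": -0.76, "dy": -0.44, "dz": 1.3, "ax": -1.82, "ay": 0, "az": 0}, {"dx": -0.76, "dy": -0.44, "dz": 1.92, "ax": -1.82, "ay": 0, "az": 0}, {"dx": -0.76, "dy": -0.44, "dz": 1.92, "ax": -1.82, "ay": 0, "az": 0}, {"dx": -0.76, "dy": -0.44, "dz": 1.92, "ax": -1.82, "ay": 0, "az": 0}])

```text
time_s: 10.48
eef_pos: [0.5282, -0.0033, 0.1653]
tool_rot: [[-0.908, 0.411, 0.08], [0.418, 0.892, 0.172], [-0.001, 0.19, -0.982]]
contact_force: [0.3, 0.4, -0.2]
finger_gap: 0.0753
gripper_force: 0.0
```

Run:
```python
from h import *
s,im,d=cap('wrist')
for P in ([-9,0,86],[-30,105,108],[-30,-105,108],[-24,0,108],[24,0,108],[0,14,86],[0,-14,86]):
    a=proj('wrist',s,w(P))[0]; cv2.circle(im,(int(a[0]),int(a[1])),3,(255,0,0),1)
for l in landmark_of('bolt_head','wrist')[:1]: print(l,(pt('wrist',s,l['at'],z=.086)-O)@U())
save('w3.png',im)
```

```text
{'at': [317.6, 251.4], 'confidence': 0.85} [-0.00721202  0.00145432  0.086     ]
```

View pics/w3.png

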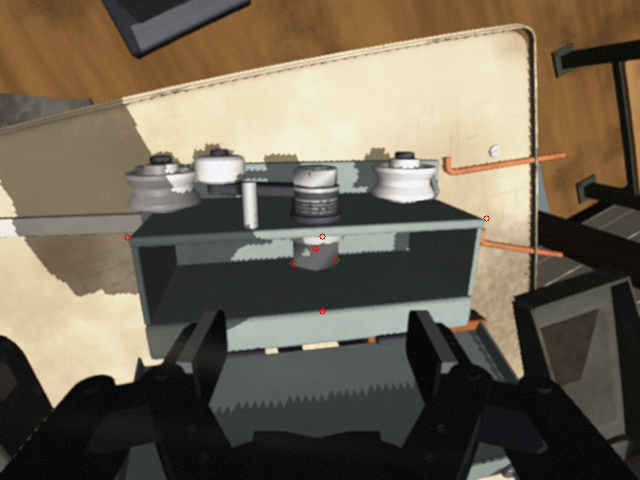

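Request:
drive_tool(deltas=[{"dx": 0, "dy": 0.02, "dz": 0.6, "ax": 0, "ay": 0, "az": 0}, {"dx": 0, "dy": 0.02, "dz": 1.2, "ax": 0, "ay": 0, "az": 0}, {"dx": 0, "dy": 0.02, "dz": 1.7, "ax": 0, "ay": 0, "az": 0}, {"dx": 0, "dy": 0.02, "dz": 2.1, "ax": 0, "ay": 0, "az": 0}, {"dx": 0, "dy": 0.02, "dz": 2.4, "ax": 0, "ay": 0, "az": 0}, {"dx": 0, "dy": 0.02, "dz": 2.5, "ax": 0, "ay": 0, "az": 0}, {"dx": 0, "dy": 0.02, "dz": 2.5, "ax": 0, "ay": 0, "az": 0}, {"dx": 0, "dy": 0.02, "dz": 2.5, "ax": 0, "ay": 0, "az": 0}])

```text
time_s: 11.58
eef_pos: [0.5363, 0.0143, 0.0667]
tool_rot: [[-0.908, 0.411, 0.08], [0.419, 0.892, 0.172], [-0.001, 0.19, -0.982]]
contact_force: [0.3, 1.1, -0.9]
finger_gap: 0.0751
gripper_force: 0.0
```

Run:
```python
from h import *
s=ctrl.state();T=s['tool_rot']
print((s['eef_pos']-O-T[:,2]*.021)@U(),s['contact_force'])
```

```text
[-0.00511121  0.00058549  0.08734048] [ 0.31596217  1.06842264 -0.914293  ]
```

Request:
drive_tool(deltas=[{"dx": 0, "dy": 0, "dz": 0.03, "ax": 0, "ay": 0, "az": 0}, {"dx": 0, "dy": 0, "dz": 0.03, "ax": 0, "ay": 0, "az": 0}, {"dx": 0, "dy": 0, "dz": 0.03, "ax": 0, "ay": 0, "az": 0}, {"dx": 0, "dy": 0, "dz": 0.03, "ax": 0, "ay": 0, "az": 0}, {"dx": 0, "dy": 0, "dz": 0.03, "ax": 0, "ay": 0, "az": 0}, {"dx": 0, "dy": 0, "dz": 0.03, "ax": 0, "ay": 0, "az": 0}], claw=1.0, grip_force=50)

```text
time_s: 12.32
eef_pos: [0.5357, 0.0138, 0.065]
tool_rot: [[-0.908, 0.412, 0.079], [0.42, 0.892, 0.17], [-0.0, 0.188, -0.982]]
contact_force: [-2.4, -4.0, 1.9]
finger_gap: 0.0273
gripper_force: 50.0
```

Run:
```python
from h import *
s=ctrl.state();T=s['tool_rot']
print((s['eef_pos']-O-T[:,2]*.021)@U(),s['contact_force']@U(),s['moment']@U(),s['finger_gap'])
```

```text
[-5.40256460e-03 -5.74942981e-05  8.56507165e-02] [-0.51255409 -4.64104069  1.89293908] [-1.15121801  0.1655627   0.05565319] 0.027285853614784552
```

Request:
drive_tool(deltas=[{"dx": 0, "dy": 0, "dz": 0, "ax": 0, "ay": 0, "az": 0}, {"dx": 0, "dy": -0.013, "dz": 0, "ax": 0.25, "ay": 0, "az": 0}, {"dx": 0, "dy": -0.027, "dz": 0, "ax": 0.5, "ay": 0, "az": 0}, {"dx": 0, "dy": -0.054, "dz": -0.003, "ax": 1, "ay": 0, "az": 0}, {"dx": 0, "dy": -0.081, "dz": -0.006, "ax": 1.5, "ay": 0, "az": 0}, {"dx": 0, "dy": -0.108, "dz": -0.011, "ax": 2, "ay": 0, "az": 0}, {"dx": 0, "dy": -0.135, "dz": -0.018, "ax": 2.5, "ay": 0, "az": 0}, {"dx": 0, "dy": -0.161, "dz": -0.026, "ax": 3, "ay": 0, "az": 0}, {"dx": 0, "dy": -0.174, "dz": -0.03, "ax": 3.25, "ay": 0, "az": 0}, {"dx": 0, "dy": -0.174, "dz": -0.03, "ax": 3.25, "ay": 0, "az": 0}, {"dx": 0, "dy": -0.174, "dz": -0.03, "ax": 3.25, "ay": 0, "az": 0}], grip_force=85)

```text
time_s: 13.7
eef_pos: [0.5327, 0.0073, 0.065]
tool_rot: [[-0.908, 0.414, -0.063], [0.419, 0.897, -0.138], [-0.0, -0.152, -0.988]]
contact_force: [-3.9, -6.6, 4.3]
finger_gap: 0.0265
gripper_force: 84.0
```

Run:
```python
from h import *
s,im,d=cap('wrist');T=s['tool_rot']
print((s['eef_pos']-O-T[:,2]*.021)@U(),s['contact_force']@U(),s['moment']@U(),s['finger_gap'],np.arcsin(T[2,1]))
save('w4.png',im)
```

```text
[-0.00541151 -0.00013445  0.08574002] [-0.78029316 -7.59435542  4.34058053] [-1.18628226  0.05229253  0.01122895] 0.026476452536068496 -0.1523218126102964
```

View pics/w4.png

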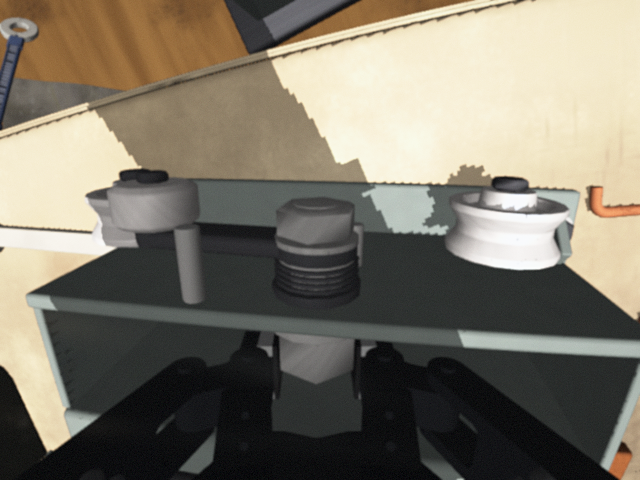

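Request:
drive_tool(deltas=[{"dx": 0, "dy": -0.011, "dz": 0, "ax": 0.2, "ay": 0, "az": 0}, {"dx": 0, "dy": -0.022, "dz": 0, "ax": 0.4, "ay": 0, "az": 0}, {"dx": 0, "dy": -0.029, "dz": -0.001, "ax": 0.55, "ay": 0, "az": 0}, {"dx": 0, "dy": -0.029, "dz": -0.001, "ax": 0.55, "ay": 0, "az": 0}, {"dx": 0, "dy": -0.029, "dz": -0.001, "ax": 0.55, "ay": 0, "az": 0}])

```text
time_s: 14.38
eef_pos: [0.5322, 0.0062, 0.0652]
tool_rot: [[-0.908, 0.41, -0.087], [0.419, 0.888, -0.189], [-0.0, -0.208, -0.978]]
contact_force: [-3.4, -8.0, 3.9]
finger_gap: 0.0267
gripper_force: 84.7
```

```bash
cat > m.py <<'E'
from h import *
s=ctrl.state();T=s['tool_rot']
print((s['eef_pos']-O-T[:,2]*.021)@U(),s['contact_force']@U(),s['moment']@U(),s['finger_gap'],np.arcsin(T[2,1]))
E
python3 m.py
```

```text
[-0.00542073 -0.00012844  0.08575872] [ 0.32384381 -8.70300581  3.88086803] [-0.78685574  0.0432191   0.00537713] 0.026728226575418707 -0.20958549614187852
```

Request:
drive_tool(deltas=[{"dx": 0, "dy": -0.008, "dz": 0, "ax": 0.15, "ay": 0, "az": 0}, {"dx": 0, "dy": -0.016, "dz": 0, "ax": 0.3, "ay": 0, "az": 0}, {"dx": 0, "dy": -0.016, "dz": 0, "ax": 0.3, "ay": 0, "az": 0}, {"dx": 0, "dy": -0.016, "dz": 0, "ax": 0.3, "ay": 0, "az": 0}])

```text
time_s: 14.88
eef_pos: [0.532, 0.0057, 0.0654]
tool_rot: [[-0.908, 0.408, -0.1], [0.42, 0.882, -0.216], [0.0, -0.238, -0.971]]
contact_force: [-6.1, -11.5, 3.4]
finger_gap: 0.0267
gripper_force: 85.4
```

```bash
python3 m.py
python3 - <<'E'
from h import *
s,im,d=cap('wrist');save('w5.png',im)
a,ia,_=cap('scene');save('s5.png',cv2.resize(ia[200:340,200:440],None,fx=3,fy=3))
for l in landmark_of('roller_arm','scene')[:1]:print(l)
E
```

```text
[-5.40355637e-03 -6.36918931e-05  8.57710903e-02] [ -0.67390288 -12.96723956   3.39050306] [ 0.0445663   0.0719671  -0.00189305] 0.02671208017492308 -0.2402539620689706
{'at': [297.8, 264.7], 'confidence': 0.65}
```

View pics/w5.png

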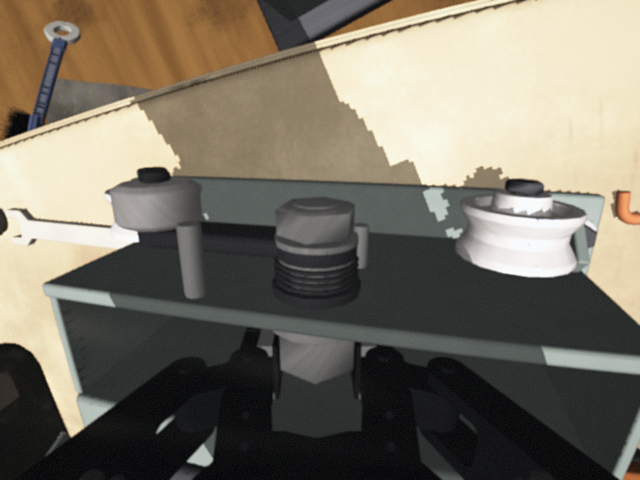

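View pics/s5.png

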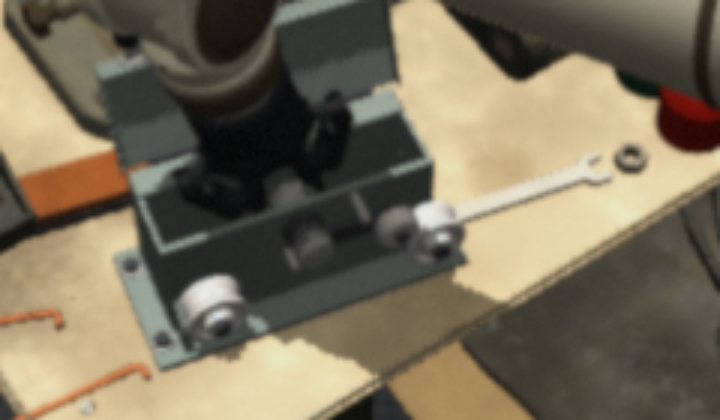

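Run:
```python
from h import *
for n in('wrist',):
    s,im,d=cap(n);Q=(cloud(n,s,d)-O)@U()*1000
    m=(d>0)&(Q[...,0]>-69)&(Q[...,0]<-50)&(Q[...,1]>-82)&(Q[...,1]<-40)&(Q[...,2]>85)
    q=Q[m];print(n,len(q))
    # fit circle of r=16 in y,z
    from scipy.optimize import least_squares
    r=least_squares(lambda c:np.hypot(q[:,1]-c[0],q[:,2]-c[1])-16,[-61,95],loss='soft_l1');c=r.x
    print(c,np.arctan2(c[1]-86,-c[0]),np.hypot(c[0],c[1]-86),np.abs(r.fun).mean(),np.percentile(q[:,2],98))
    b=(d>0)&(abs(Q[...,0]+27)<4)&(abs(Q[...,1])<90)&(Q[...,2]>100);print('rim z',np.median(Q[b][:,2]), [np.median(Q[b&(Q[...,1]*k>40)][:,2]) for k in(-1,1)])
```

```text
wrist 4179
[-62.28462848  85.10296198] -0.014401241902754111 62.29108782723503 1.8613552279362424 103.66775098553858
rim z 107.8206047094794 [np.float64(107.25142857504385), np.float64(107.3128939986417)]
```

Run:
```python
from h import *
from scipy.optimize import least_squares
d2=np.load('w2d.npy')
s2={'eef_pos':[.5075,.0253,.2397],'tool_rot':[[-0.908, 0.419, -0.001], [0.419, 0.908, 0.0], [0.001, -0.0, -1.0]]}
s,im,d=cap('wrist')
for n,s,d in(('rest',s2,d2),('now',s,d)):
    Q=(cloud('wrist',s,d)-O)@U()*1000
    m=(d>0)&(Q[...,0]>-66)&(Q[...,0]<-52)&(Q[...,1]>-80)&(Q[...,1]<-44)&(Q[...,2]>60)
    q=Q[m];c=least_squares(lambda c:np.hypot(q[:,1]-c[0],q[:,2]-c[1])-16,[-61,80],loss='soft_l1',f_scale=1).x
    print(n,len(q),c,np.arctan2(c[1]-86,-c[0]),[np.percentile(q[abs(q[:,1]+62)<4][:,2],p).round(1) for p in(50,90,98)])
    m=(d>0)&(Q[...,0]>-26)&(Q[...,0]<4)&(abs(Q[...,1])<13)&(Q[...,2]>90);q=Q[m]
    print('head',len(q),np.percentile(q[:,2],[50,95]) if len(q) else '')
```

```text
rest 528 [-56.70793932  90.37083698] 0.0769241908594865 [np.float64(76.5), np.float64(77.7), np.float64(78.0)]
head 793 [100.11986942 107.9181916 ]
now 3363 [-62.44607615  85.50184988] -0.00797711531370116 [np.float64(101.3), np.float64(102.1), np.float64(102.5)]
head 11620 [139.6740864  156.25073854]
```

```bash
python3 m.py; python3 -c "
from h import *
print(ctrl.job_done())"
```

```text
[-5.41447492e-03 -7.02347486e-05  8.57829040e-02] [ -1.06616245 -10.78505799   3.3290415 ] [0.08301772 0.0285976  0.02441061] 0.026937072206438244 -0.24011291934186085
the job is handed in; nothing more can be done
None
```

I handed the job in at about 15 s of the 45 s allowed, with the cover resting back on its stop. The bolt is turned about 0.39 rad, measured from the roller's height (stop at 0.38). The gripper is still holding the head at about 85 N. The system gave no verdict.

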